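Shorten a telescoping console leg by one hole and clamp it

TASK

Shorten the telescoping leg in the bench cradle by one hole: press in the sprung button on its collar, slide the collar towards the clamp block, and let the button click back up in the very next hole. Then fold the collar's clamp lever down flat along the tube. Push gently, never hard enough to bend the latch (25 N), and do not disturb the loose things lying around.

Things in the scene. Friction and masses are not known exactly. Their poses are not given: they have to be found in the camera images.
- pole: Cradle: plywood board 520 x 90 x 15 mm, grey clamp block (top 100 mm high) at its +x end. Origin on the table under the tube's axis, below the button's start. x axis = along the level tube (axis 75 mm up) in the COLLAPSING direction, from rubber foot to clamp block. The fixed inner tube (25 mm, aluminium) has hand-drilled holes; the first one showing before the collar is the next hole.
- sleeve (a joint): How far the outer tube (32 mm, dark, rubber foot) and its collar have slid in the collapsing direction, m. 0 to 0.001 at the start, latched. The next hole comes somewhere from 0.035 to 0.065 (1.5 mm play either way), differently each time: find it by feel; one more hole lies 0.040 beyond it; ends at 0.125. About 3 N of drag when unlatched; latched it is held rigidly both ways.
- button (a joint): How far the button is pressed in, m. 0 = up (latched), hard stop at 0.0052. Spring 2.7 N at the top, 5.8 N at the bottom. The latch is free from 0.0042 on. Once the collar is over 6 mm off a hole the latch rides on the tube: let go, the button stays down near 0.004 and jumps up to 0 at the next hole. Held down, the collar slides past that hole.
- button_top (a point): Centre of the flat top of the grey button, moving with it; frame parallel to pole. The button is 54 mm along the tube and 30 mm across, its top about 108 mm over the table and 12 mm proud of the black collar (42 mm wide) when up.
- stop (a point): Middle of the top edge of the thumb stop's face that looks at the button: a black wall on the collar's mouth, 12 mm thick, 40 mm wide, 17 mm higher than the button's top (edge 125 mm over the table), on the +x side of the button, its face 32 mm from the button's centre. A fingertip on or just above the button can push this wall in pole's +x to slide the collar.
- lever (a joint): Angle of the clamp lever on the collar, rad. 0 = folded flat along the tube, 1.2 = most open; 0.45 to 0.8 at the start. Stiff (0.07 N m of friction, stays where left), hard stop at 0. Open, it leans up and away from the button, towards the rubber foot. Press it down from above near its end and follow the end's arc (outwards as it sinks), or a fingertip may bind on it.
- lever_pivot (a point): The lever's hinge axis (across the tube), 60 mm behind the button's place, 24 mm above the tube's axis; rides with the collar.
- lever_end (a point): Middle of the upper edge of the lever's free end. The steel lever is a bar 70 mm long from the hinge, 20 mm wide, 7 mm thick; folded, its top is about 103 mm over the table and the bar reaches from the hinge towards the rubber foot.
- screwdriver: Loose bystander: screwdriver lying beside the cradle.
- jar: Loose bystander: closed jar 56 mm wide, 65 mm high.
- tape: Loose bystander: roll of dark tape, 90 mm across, 20 mm high.
- adapter: Loose bystander: black plug-in adapter 70 x 45 x 30 mm.
- knob_a: Loose bystander: white round panel knob 52 mm wide, 47 mm high.
- stripper: Loose bystander: wire stripper with black handles, about 165 mm long.
- carton: Loose bystander: cardboard carton 70 x 100 x 60 mm.

How it is judged:
On the way, in this order (a step that is already met when the one before it is completed fails the run):
1. the button is pressed in far enough to free the latch (value of joint button above 0.004 m), for 0.05 s.
2. the collar is latched in the very next hole, button back up (value of joint sleeve between 0.032 and 0.068 m and value of joint button below 0.0015 m), for 0.2 s.
3. the clamp lever is folded down (value of joint lever below 0.12 rad), for 0.1 s.
At the end, for the whole second after the job is handed in: The collar is latched in the next hole (slid by 32 to 68 mm, which holds that hole alone) with its button back up (within 1.5 mm), and the clamp lever is folded flat (within 0.12 rad) (all of step 2 and value of joint lever below 0.12 rad); the robot touches nothing.
It fails at once if the robot pushes on the leg or its cradle with more than 25 N (contact force between any of the fingers, the arm and pole above 25 N).
It fails at once if a loose bystander is moved by more than 30 mm (distance of any of screwdriver, jar, tape, adapter, knob_a, stripper, carton from where it was at the start of the episode above 0.03 m).
It also fails if it takes over 58 s, if anything falls off the work surface, if the arm or the gripper's body presses on something with over 40 N, if the wrist force passes 120 N, or if a joint passes its speed limit or range.

ROBOT

A 6-joint arm with a two-finger parallel gripper is mounted at the origin on the work surface. World frame = base frame: x ahead of the robot, y to its left, z up, the work surface at z = 0. Lengths are in m, angles in rad, forces in N, time in s.
With the tool pointing down it reaches from about 0.35 to 0.775 m from the base axis. Payload 5.5 kg.
Tool frame: the origin (TCP) lies at the very end of the fingers, on their centre line; the grasp point (between the pads) lies 19 mm behind it; x points along the fingers, y is the direction in which the jaws open and shut, and the axes are right-handed (so a half turn about x gives the same grasp; the last joint's range is limited). The gripper opens to 85 mm and grips with 20 to 120 N. Pads are 22 mm wide; open, the fingers measure 114 mm over their backs; the gripper's body (76 mm by 85 mm) begins 54 mm behind the grasp point. The pads swing forward as they close: fully open they stand 13 mm farther back than shut.
Start: joints at [-1.446, 0.313, 0.046, 1.304, 0, 1.431], TCP at [0.15, -0.555, 0.231] pointing down, gripper open.
Joint ranges: [-2.76, 2.76], [-0.86, 1.69], [-1.03, 1.26], [-2.2, 2.34], [-1.47, 1.5], [-3.14, 3.14]. Speed limits (rad/s): [2.57, 2.57, 3.14, 3.14, 3.14, 3.14].

INTERFACE

Orientations are given as a unit quaternion [w, x, y, z].
In Python, from workcell import env gives the robot as it stands.
- The arm moves only by the tool drive_tool, never from a script. Its argument "plan" is a list that holds one entry, the list of rows, each a list of 7 numbers: the shift along the tool's x, y, z in cm, then the turn, a rotation vector about the tool's x, y, z in degrees, then the opening, from 0 (shut) to 1 (fully open). In form: [[[tx, ty, tz, wx, wy, wz, fingers], ...]]. A call has exactly 5 rows; each row shifts and turns the commanded pose from where the row before left it, along the tool's axes as they then stand; what a row does not reach is not made up. A row lasts 1/12 s, in which the tool goes at most 41.7 mm and 7.16 degrees, less where a joint would pass 70% of its speed; a pose out of reach is approached as far as the arm can. A call with a gripper value outside its range is refused whole. The fingers move at their own pace and stop on an object; "squeeze" is the grip in N (left out, the last holds). Time passes only in rows, so rows that do not move let the fingers close, or fill a call up. It gives the time, the measured TCP pose, the force and the opening at its end, in the units of the state.
- env.get_state(): the state, without advancing time (a new reading comes with each control period).
- env.read_camera(name): name is "scene" or "top"; returns the picture (384x512x3 uint8, red, green, blue); there is no depth.
- env.camera_model(name): a dict with "camera_matrix" (3x3 intrinsics, pixels), "camera_from_world" (4x4, takes a point from world to camera coordinates). Camera axes: x right, y down, z forward; pixel columns grow to the right and rows downward; lengths in m; the calibration is good to about 2 mm. A picture is of the moment at which its call begins. camera_model takes no time and is no camera call.
- env.hand_in(): hands the job in, once; it reports no verdict.
The state is a dict: "clock": time; "joint_pos": joint angles; "qvel": joint speeds; "tau": joint torques, N m; "tcp_pos": TCP position; "orientation": TCP orientation; "wrist_force": force on the tool from outside, world axes, zero at the start; "ft_torque": the same for the moment, N m; "finger_gap": finger opening in m.
Only numpy, scipy, OpenCV 4.12 (cv2) and the standard library are available. Lean on these libraries where they do the work, as an engineer would, in place of code of your own. Each camera call takes 0.05 s, during which the arm holds its last target.

## Working session

There is one attempt and no reset: what is moved stays moved. The work goes in short steps, Python scripts to look and compute and a tool call to move; the robot and the scene stay as the last step left them, time stands still between calls to the robot, and variables do not carry over. Pictures are saved under pics/ and viewed, and the job is handed in when it is done.

Besides the shell and the picture viewer there is one more tool, called after ">>>" in YAML: its name, and indented under it one key for each argument. drive_tool: Moves the arm, as the interface text tells. Its arguments: {"type":"object","properties":{"plan":{"type":"array","items":{"type":"array","items":{"type":"array","items":{"type":"number"}}}},"squeeze":{"type":"number"}},"required":["plan"]}

```bash
ls; mkdir -p pics; python3 - <<'E'
from workcell import env
import cv2
s=env.get_state()
for k,v in s.items(): print(k,v)
for n in("scene","top"):
    im=env.read_camera(n); cv2.imwrite(f"pics/{n}0.png",im[:,:,::-1])
    m=env.camera_model(n); print(n,m)
E
```

```text
pics
clock 0.0
joint_pos [-1.44556945e+00  3.13968539e-01  4.49924831e-02  1.30357142e+00
 -1.88958559e-05  1.43120440e+00]
qvel [-0.00163824  0.00195565 -0.00063534 -0.00107019 -0.00092487 -0.00093513]
tau [-1.84236796e-04 -4.80626678e+01  2.98533297e+01  1.93280890e-02
 -1.99871665e-04  1.03409889e-06]
tcp_pos [ 0.1504248  -0.55446469  0.2304325 ]
orientation [-0.09273506 -0.70091474 -0.09397337  0.70091921]
wrist_force [-0.20703504  0.04511326  0.74090822]
ft_torque [-0.00744255 -0.03937121 -0.01597028]
finger_gap 0.08545160109262354
scene {'camera_matrix': array([[395.47952569,   0.        , 255.80315966],
       [  0.        , 395.47952569, 193.23742653],
       [  0.        ,   0.        ,   1.        ]]), 'camera_from_world': array([[ 0.68828453,  0.72525348,  0.01648633, -0.39919334],
       [ 0.4935653 , -0.45150925, -0.74332542, -0.2153851 ],
       [-0.53165562,  0.51975647, -0.66872679,  1.41427591],
       [ 0.        ,  0.        ,  0.        ,  1.        ]])}
top {'camera_matrix': array([[390.76718466,   0.        , 256.05662645],
       [  0.        , 390.76718466, 194.70756892],
       [  0.        ,   0.        ,   1.        ]]), 'camera_from_world': array([[ 0.02295805, -0.99968422, -0.0102169 ,  0.00285344],
       [-0.98486261, -0.02085902, -0.17207713,  0.58062138],
       [ 0.17180967,  0.0140128 , -0.9850305 ,  1.01663635],
       [ 0.        ,  0.        ,  0.        ,  1.        ]])}
```

View pics/scene0.png

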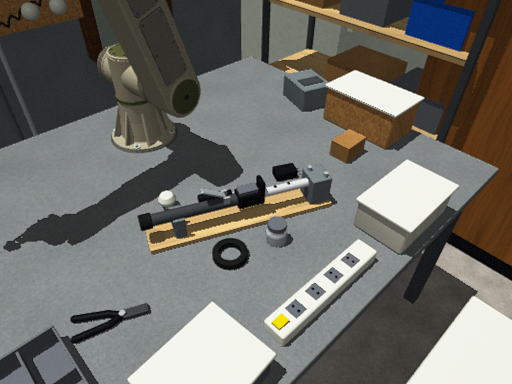

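View pics/top0.png

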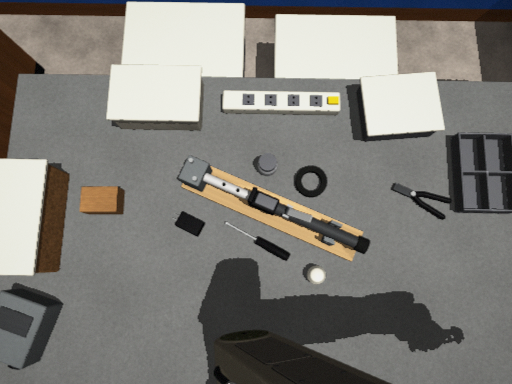

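The scene shows the cradle with the collar near (250,190) and the clamp block at (317,183). In the top view the block is at (195,172), the collar at about (263,200), the foot at (362,244), the adapter at (189,223), the screwdriver at (258,240), the knob at (316,274), the jar at (265,163) and the tape at (311,181). Next I'll zoom in.

```bash
python3 - <<'E'
import cv2
a=cv2.imread('pics/top0.png')[145:265,170:380]; cv2.imwrite('pics/topz.png',cv2.resize(a,None,fx=3.8,fy=3.8,interpolation=cv2.INTER_CUBIC))
a=cv2.imread('pics/scene0.png')[150:255,135:340]; cv2.imwrite('pics/scz.png',cv2.resize(a,None,fx=3.8,fy=3.8,interpolation=cv2.INTER_CUBIC))
E
```

```text
(no output)
```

View pics/topz.png

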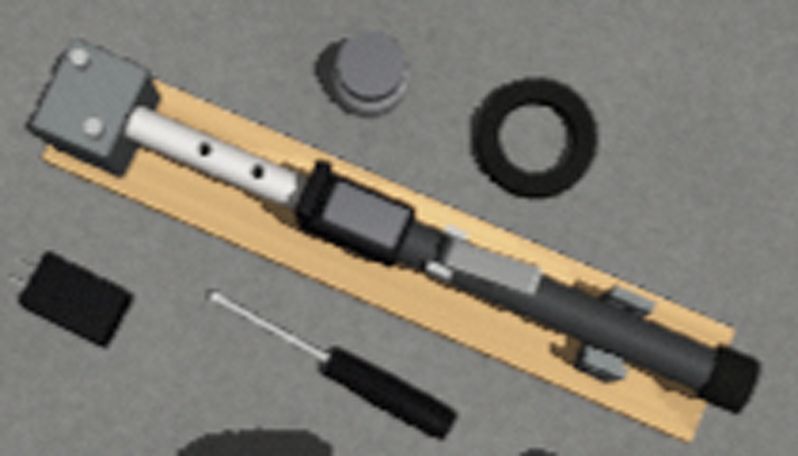

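View pics/scz.png

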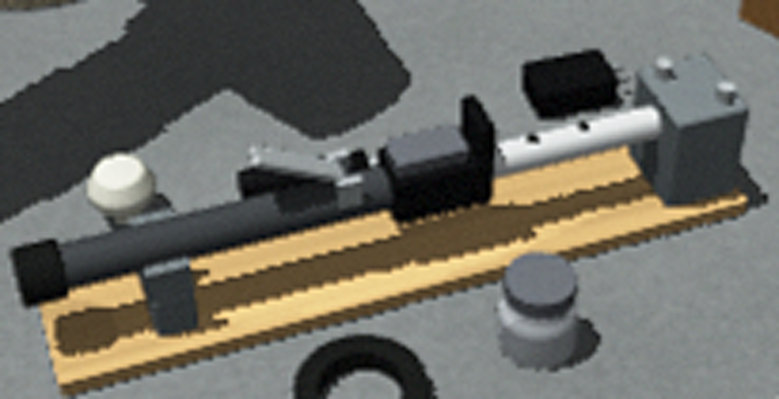

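```bash
cat > h.py <<'E'
import numpy as np, cv2
from workcell import env
def ray(n,uv):
    m=env.camera_model(n);K=m['camera_matrix'];T=m['camera_from_world'];R=T[:3,:3];t=T[:3,3]
    return -R.T@t, R.T@np.linalg.solve(K,np.array([uv[0],uv[1],1.]))
def onz(n,uv,z):
    c,d=ray(n,uv); return c+d*(z-c[2])/d[2]
def two(u,v):
    c,d=ray('scene',u);e,f=ray('top',v)
    A=np.c_[d,-f];s=np.linalg.lstsq(A,e-c,rcond=None)[0];p=c+d*s[0];q=e+f*s[1];return (p+q)/2,np.linalg.norm(p-q)
def proj(n,p):
    m=env.camera_model(n);T=m['camera_from_world'];q=m['camera_matrix']@(T[:3,:3]@p+T[:3,3]);return q[:2]/q[2]
tz=lambda x,y:(170+(x+.5)/3.8-.5,145+(y+.5)/3.8-.5)
sz=lambda x,y:(135+(x+.5)/3.8-.5,150+(y+.5)/3.8-.5)
E
python3 - <<'E'
from h import *
np.set_printoptions(precision=4,suppress=True)
b=onz('top',tz(368,214),.108); b2=onz('scene',sz(435,147),.108); print('button',b,b2,two(sz(435,147),tz(368,214)))
a=onz('top',tz(137,125),.0875); f=onz('top',tz(738,378),.092)
ax=(a-f)[:2];ax/=np.linalg.norm(ax);print('axis',ax,np.degrees(np.arctan2(ax[1],ax[0])))
n=np.array([-ax[1],ax[0]])
def loc(p): d=(p-b)[:2]; return d@ax,d@n,p[2]
for nm,p in dict(a=a,f=f,h1=onz('top',tz(258,172),.0875),h2=onz('top',tz(205,149),.0875),h1s=onz('scene',sz(532,139),.0875),h2s=onz('scene',sz(584,127),.0875),
 b2=b2).items(): print(nm,p,loc(p))
for nm,z,pts in (('but',.108,[(338,178),(413,210),(398,250),(322,218)]),('board',.015,[(690,440),(735,330),(45,158),(162,82)])):
  for q in pts: p=onz('top',tz(*q),z);print(nm,p,loc(p))
for s,t in (((256,147),(541,265)),((250,160),(530,292))):
  p,e=two(sz(*s),tz(*t));print('lev',p,e,loc(p))
p,e=two(sz(466,97),tz(328,163));print('stop cornerL',p,e,loc(p))
E
```

```text
button [ 0.5546 -0.0123  0.108 ] [ 0.5631 -0.0107  0.108 ] (array([ 0.5575, -0.0098,  0.1033]), np.float64(0.006555353117947991))
axis [0.3738 0.9275] 68.04877224222801
a [0.6174 0.1501 0.0875] (np.float64(0.1740974972418031), np.float64(0.0024464667839226156), np.float64(0.08749999999999991))
f [ 0.4507 -0.2636  0.092 ] (np.float64(-0.27189024137079637), np.float64(0.0024464667839226004), np.float64(0.09200000000000008))
h1 [0.5858 0.0644 0.0875] (np.float64(0.08277775935499672), np.float64(-0.00023742978368931087), np.float64(0.08749999999999991))
h2 [0.6013 0.1018 0.0875] (np.float64(0.12333353339138609), np.float64(-0.000632558848952186), np.float64(0.08749999999999991))
h1s [0.5865 0.0624 0.0875] (np.float64(0.08127419293331592), np.float64(-0.0016419302429465598), np.float64(0.08750000000000002))
h2s [0.6027 0.0997 0.0875] (np.float64(0.12187584129364563), np.float64(-0.002661401713494075), np.float64(0.08750000000000002))
b2 [ 0.5631 -0.0107  0.108 ] (np.float64(0.004701250431766073), np.float64(-0.007256306663576417), np.float64(0.10799999999999998))
but [0.579  0.0085 0.108 
[... 791 characters left out ...]
5 ] (np.float64(0.24270368879878462), np.float64(0.041815959504421685), np.float64(0.014999999999999902))
board [0.6667 0.1434 0.015 ] (np.float64(0.186318378808199), np.float64(-0.04573341153114147), np.float64(0.014999999999999902))
lev [ 0.517  -0.1252  0.146 ] 0.0022709680816300395 (np.float64(-0.11874085738890015), np.float64(-0.007247056202826437), np.float64(0.14596762038332645))
lev [ 0.5019 -0.1209  0.1222] 0.0020631807162549923 (np.float64(-0.12042049102439702), np.float64(0.00829750978939521), np.float64(0.1221509800691783))
stop cornerL [0.5777 0.0109 0.1505] 0.010302584336995955 (np.float64(0.030178542202139454), np.float64(-0.01271675123308075), np.float64(0.15046515298037055))
```

```bash
cat >> h.py <<'E'
from scipy.spatial.transform import Rotation as Ro
B=np.array([.5555,-.0115]); TH=np.radians(67.6); AX=np.array([np.cos(TH),np.sin(TH)]); NR=np.array([-AX[1],AX[0]])
def R(s=None):
    q=(s or env.get_state())['orientation']; return Ro.from_quat([q[1],q[2],q[3],q[0]])
def st(tgt=None):
    s=env.get_state(); d=s['tcp_pos'][:2]-B
    print('t',round(s['clock'],2),'tcp',s['tcp_pos'].round(4),'along',round(d@AX*1e3,1),'across',round(d@NR*1e3,1),'F',s['wrist_force'].round(2),'Falong',round(s['wrist_force'][:2]@AX,2),'gap',round(s['finger_gap'],4))
    M=R(s).as_matrix(); print('tool axes x,y,z:',M.T.round(3).tolist())
    if tgt is not None:
        al,ac,z=tgt; p=np.r_[B+AX*al/1e3+NR*ac/1e3,z]; print('shift cm (tool)',(M.T@(p-s['tcp_pos'])*100).round(3))
E
python3 - <<'E'
from h import *
st((8,0,.23)); print('j6',env.get_state()['joint_pos'][5])
M=R().as_matrix()
for sg in(1,-1):
    z=np.r_[sg*AX,0];x=np.array([0,0,-1.]);T=np.c_[x,np.cross(z,x),z]
    print(sg,np.degrees(Ro.from_matrix(M.T@T).as_rotvec()).round(2))
E
```

```text
t 0.1 tcp [ 0.1504 -0.5545  0.2305] along -656.4 across 167.6 F [-0.29  0.38 -0.25] Falong 0.24 gap 0.085
tool axes x,y,z: [[-0.0, 0.002, -1.0], [0.262, -0.965, -0.002], [-0.965, -0.262, -0.0]]
shift cm (tool) [  0.128 -42.441 -53.795]
j6 1.431205900113049
1 [1.2757e+02 1.0000e-01 6.0000e-02]
-1 [-5.243e+01 -5.000e-02  8.000e-02]
```

>>> drive_tool:
  plan:
    - [[0,-2.48,-3.14,-6.55,0,0,0],[0,-2.1,-3.4,-6.55,0,0,0],[0,-1.7,-3.62,-6.55,0,0,0],[0,-1.28,-3.79,-6.55,0,0,0],[0,-0.84,-3.91,-6.55,0,0,0]]
  squeeze: 40

```text
clock: 0.52
tcp_pos: [0.27, -0.3925, 0.2308]
orientation: [0.288, 0.646, 0.289, -0.645]
wrist_force: [1.4, -0.5, 0.2]
finger_gap: 0.0255
```

>>> drive_tool:
  plan:
    - [[0,-0.38,-3.98,-6.55,0,0,0],[0,0.07,-4.0,-6.55,0,0,0],[0,0.53,-3.96,-6.55,0,0,0],[0,0.98,-3.88,0,0,0,0],[0,0.98,-3.88,0,0,0,0]]

```text
clock: 0.93
tcp_pos: [0.3893, -0.2319, 0.2312]
orientation: [-0.393, -0.588, -0.393, 0.588]
wrist_force: [1.0, 0.2, -1.1]
finger_gap: -0.0
```

>>> drive_tool:
  plan:
    - [[0,0.98,-3.88,0,0,0,0],[0,0.98,-3.88,0,0,0,0],[0,0.98,-3.88,0,0,0,0],[0,0.98,-3.88,0,0,0,0],[0,0.98,-3.88,0,0,0,0]]

```text
clock: 1.35
tcp_pos: [0.5086, -0.0711, 0.231]
orientation: [-0.393, -0.588, -0.393, 0.588]
wrist_force: [0.5, -0.7, 0.2]
finger_gap: 0.0004
```

```bash
python3 -c "
from h import *
st((8,0,.16));print(env.get_state()['joint_pos'])
M=R().as_matrix();z=np.r_[-AX,0];x=np.array([0,0,-1.]);T=np.c_[x,np.cross(z,x),z]
print(np.degrees(Ro.from_matrix(M.T@T).as_rotvec()).round(2))"
```

```text
t 1.35 tcp [ 0.5086 -0.0711  0.231 ] along -73.0 across 20.6 F [ 0.5  -0.7   0.21] Falong -0.46 gap 0.0004
tool axes x,y,z: [[-0.0, -0.0, -1.0], [0.924, -0.381, -0.0], [-0.381, -0.924, 0.0]]
shift cm (tool) [ 7.1    2.061 -8.099]
[-2.95199588e-01  1.94564405e-01 -1.11061465e-01  1.26555671e+00
 -1.74670186e-04  1.66677516e+00]
[-0.01  0.01  0.02]
```

>>> drive_tool:
  plan:
    - [[0,1.06,-4.0,0,0,0,0],[0,1.0,-4.1,0,0,0,0],[3,0,0,0,0,0,0],[3,0,0,0,0,0,0],[2.4,0,0,0,0,0,0]]

```text
clock: 1.77
tcp_pos: [0.5574, -0.0052, 0.1451]
orientation: [-0.394, -0.587, -0.394, 0.588]
wrist_force: [-0.2, 0.7, -0.4]
finger_gap: 0.0
```

```bash
python3 - <<'E'
from h import *
st((8,0,.112))
ims=[]
for n in('top','scene'):
    im=env.read_camera(n)[:,:,::-1]; u,v=proj(n,np.r_[B,.108]).astype(int); ims.append(cv2.resize(im[v-45:v+45,u-60:u+60],None,fx=3.3,fy=3.3,interpolation=cv2.INTER_CUBIC))
cv2.imwrite('pics/c1.png',np.hstack(ims))
E
```

```text
t 1.77 tcp [ 0.5574 -0.0052  0.1451] along 6.6 across 0.6 F [-0.15  0.75 -0.44] Falong 0.64 gap 0.0
tool axes x,y,z: [[-0.001, 0.0, -1.0], [0.925, -0.379, -0.001], [-0.379, -0.925, 0.0]]
shift cm (tool) [ 3.308  0.064 -0.145]
```

View pics/c1.png

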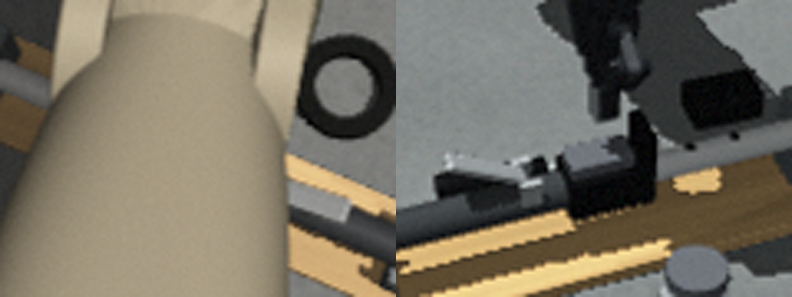

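The right panel shows the shut fingertips at about (600,115), above the grey button at about (592,155) and left of the stop wall at about (642,150). I'll go down now.

>>> drive_tool:
  plan:
    - [[1.5,0,0,0,0,0,0],[1.0,0,0,0,0,0,0],[0.5,0,0,0,0,0,0],[0,0,0,0,0,0,0],[0,0,0,0,0,0,0]]

```text
clock: 2.28
tcp_pos: [0.5579, -0.0068, 0.118]
orientation: [0.393, 0.588, 0.393, -0.588]
wrist_force: [0.4, 0.5, 0.3]
finger_gap: 0.0001
```

>>> drive_tool:
  plan:
    - [[0.1,0,0,0,0,0,0],[0.1,0,0,0,0,0,0],[0.1,0,0,0,0,0,0],[0,0,0,0,0,0,0],[0,0,0,0,0,0,0]]

```text
clock: 2.7
tcp_pos: [0.5577, -0.0066, 0.1144]
orientation: [0.393, 0.588, 0.393, -0.588]
wrist_force: [-0.1, -1.0, -0.2]
finger_gap: 0.0001
```

>>> drive_tool:
  plan:
    - [[0.1,0,0,0,0,0,0],[0.1,0,0,0,0,0,0],[0,0,0,0,0,0,0],[0,0,0,0,0,0,0],[0,0,0,0,0,0,0]]

```text
clock: 3.12
tcp_pos: [0.5577, -0.0066, 0.1122]
orientation: [-0.393, -0.588, -0.393, 0.588]
wrist_force: [0.5, 0.1, -0.5]
finger_gap: -0.0003
```

```bash
python3 -c "
from h import *
st()"
```

```text
t 3.12 tcp [ 0.5577 -0.0066  0.1122] along 5.4 across -0.1 F [ 0.53  0.11 -0.52] Falong 0.31 gap -0.0003
tool axes x,y,z: [[-0.0, -0.0, -1.0], [0.924, -0.381, -0.0], [-0.381, -0.924, 0.0]]
```

>>> drive_tool:
  plan:
    - [[0.1,0,0,0,0,0,0],[0.1,0,0,0,0,0,0],[0,0,0,0,0,0,0],[0,0,0,0,0,0,0],[0,0,0,0,0,0,0]]

```text
clock: 3.53
tcp_pos: [0.5576, -0.0066, 0.1102]
orientation: [-0.393, -0.588, -0.393, 0.588]
wrist_force: [-1.1, -0.3, -0.5]
finger_gap: -0.0006
```

>>> drive_tool:
  plan:
    - [[0.1,0,0,0,0,0,0],[0.1,0,0,0,0,0,0],[0,0,0,0,0,0,0],[0,0,0,0,0,0,0],[0,0,0,0,0,0,0]]

```text
clock: 3.95
tcp_pos: [0.5576, -0.0066, 0.1082]
orientation: [-0.393, -0.588, -0.393, 0.588]
wrist_force: [0.3, 0.2, 0.3]
finger_gap: 0.0002
```

>>> drive_tool:
  plan:
    - [[0.1,0,0,0,0,0,0],[0.1,0,0,0,0,0,0],[0,0,0,0,0,0,0],[0,0,0,0,0,0,0],[0,0,0,0,0,0,0]]

```text
clock: 4.37
tcp_pos: [0.5578, -0.0066, 0.1065]
orientation: [0.393, 0.588, 0.393, -0.588]
wrist_force: [-1.0, 0.6, 3.6]
finger_gap: -0.0002
```

>>> drive_tool:
  plan:
    - [[0.1,0,0,0,0,0,0],[0.1,0,0,0,0,0,0],[0,0,0,0,0,0,0],[0,0,0,0,0,0,0],[0,0,0,0,0,0,0]]

```text
clock: 4.78
tcp_pos: [0.5578, -0.0066, 0.1044]
orientation: [0.393, 0.588, 0.393, -0.588]
wrist_force: [-0.5, -0.1, 4.6]
finger_gap: 0.0001
```

>>> drive_tool:
  plan:
    - [[0.05,0,0,0,0,0,0],[0.05,0,0,0,0,0,0],[0,0,0,0,0,0,0],[0,0,0,0,0,0,0],[0,0,0,0,0,0,0]]

```text
clock: 5.2
tcp_pos: [0.5578, -0.0066, 0.1034]
orientation: [0.393, 0.588, 0.393, -0.588]
wrist_force: [-1.0, 1.0, 4.0]
finger_gap: 0.0002
```

>>> drive_tool:
  plan:
    - [[0.05,0,0,0,0,0,0],[0,0,0,0,0,0,0],[0,0,0,0,0,0,0],[0,0,0,0,0,0,0],[0,0,0,0,0,0,0]]

```text
clock: 5.62
tcp_pos: [0.5578, -0.0066, 0.1029]
orientation: [0.393, 0.588, 0.393, -0.588]
wrist_force: [-1.7, 0.1, 5.5]
finger_gap: 0.0001
```

>>> drive_tool:
  plan:
    - [[0.03,0,0,0,0,0,0],[0,0,0,0,0,0,0],[0,0,0,0,0,0,0],[0,0,0,0,0,0,0],[0,0,0,0,0,0,0]]

```text
clock: 6.03
tcp_pos: [0.5578, -0.0066, 0.1028]
orientation: [0.393, 0.588, 0.393, -0.588]
wrist_force: [-1.7, 0.3, 7.9]
finger_gap: -0.0001
```

>>> drive_tool:
  plan:
    - [[-0.02,0,-0.2,0,0,0,0],[0,0,-0.2,0,0,0,0],[0,0,-0.2,0,0,0,0],[0,0,-0.2,0,0,0,0],[0,0,-0.1,0,0,0,0]]

```text
clock: 6.45
tcp_pos: [0.561, 0.001, 0.1028]
orientation: [-0.394, -0.587, -0.393, 0.588]
wrist_force: [-2.4, -1.7, 5.9]
finger_gap: -0.0001
```

>>> drive_tool:
  plan:
    - [[0,0,-0.1,0,0,0,0],[0,0,-0.1,0,0,0,0],[0,0,-0.1,0,0,0,0],[0,0,0,0,0,0,0],[0,0,0,0,0,0,0]]

```text
clock: 6.87
tcp_pos: [0.5621, 0.0039, 0.1028]
orientation: [-0.393, -0.587, -0.393, 0.588]
wrist_force: [-2.6, -1.7, 6.1]
finger_gap: 0.0004
```

```bash
python3 - <<'E'
from h import *
st()
n='scene';im=env.read_camera(n)[:,:,::-1]; u,v=proj(n,np.r_[B,.108]).astype(int)
cv2.imwrite('pics/c2.png',cv2.resize(im[v-45:v+45,u-60:u+60],None,fx=5,fy=5,interpolation=cv2.INTER_CUBIC))
E
```

```text
t 6.87 tcp [0.5621 0.0039 0.1028] along 16.7 across -0.2 F [-2.6  -1.68  6.08] Falong -2.54 gap 0.0004
tool axes x,y,z: [[-0.0, -0.002, -1.0], [0.924, -0.382, 0.0], [-0.382, -0.924, 0.002]]
```

View pics/c2.png

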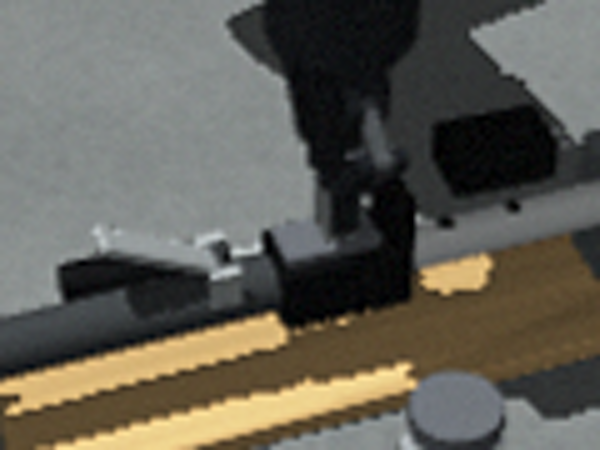

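Comparing this picture with the last, the lever end and the stop wall both moved about 3.6 px (roughly 11 mm), the same as the finger. So friction carried the collar along and it's off its hole. I'll lift clear of the button and push on the stop instead.

>>> drive_tool:
  plan:
    - [[-0.5,0,0,0,0,0,0],[-0.5,0,0,0,0,0,0],[0,0,-0.2,0,0,0,0],[0,0,-0.3,0,0,0,0],[0,0,-0.3,0,0,0,0]]

```text
clock: 7.33
tcp_pos: [0.5653, 0.0122, 0.1124]
orientation: [-0.393, -0.588, -0.393, 0.588]
wrist_force: [-0.4, -0.7, 0.4]
finger_gap: 0.0003
```

>>> drive_tool:
  plan:
    - [[0,0,-0.1,0,0,0,0],[0,0,-0.1,0,0,0,0],[0,0,-0.1,0,0,0,0],[0,0,-0.1,0,0,0,0],[0,0,0,0,0,0,0]]

```text
clock: 7.75
tcp_pos: [0.5669, 0.0158, 0.1126]
orientation: [-0.393, -0.588, -0.393, 0.588]
wrist_force: [0.1, 0.5, 0.0]
finger_gap: 0.0
```

```bash
python3 - <<'E'
from h import *
st()
E
```

```text
t 7.75 tcp [0.5669 0.0158 0.1126] along 29.6 across -0.1 F [0.08 0.47 0.01] Falong 0.47 gap 0.0
tool axes x,y,z: [[-0.0, -0.0, -1.0], [0.924, -0.381, -0.0], [-0.381, -0.924, 0.0]]
```

>>> drive_tool:
  plan:
    - [[0,0,-0.1,0,0,0,0],[0,0,-0.1,0,0,0,0],[0,0,-0.1,0,0,0,0],[0,0,-0.1,0,0,0,0],[0,0,-0.1,0,0,0,0]]

```text
clock: 8.17
tcp_pos: [0.5682, 0.0189, 0.1127]
orientation: [-0.394, -0.587, -0.392, 0.589]
wrist_force: [-2.8, -5.4, 0.7]
finger_gap: 0.0001
```

>>> drive_tool:
  plan:
    - [[0,0,-0.1,0,0,0,0],[0,0,-0.1,0,0,0,0],[0,0,-0.1,0,0,0,0],[0,0,-0.1,0,0,0,0],[0,0,-0.1,0,0,0,0]]

```text
clock: 8.58
tcp_pos: [0.5701, 0.0234, 0.1127]
orientation: [-0.394, -0.587, -0.392, 0.589]
wrist_force: [-1.8, -5.2, 1.5]
finger_gap: 0.0003
```

```bash
python3 - <<'E'
from h import *
st()
n='scene';im=env.read_camera(n)[:,:,::-1]; u,v=proj(n,np.r_[B,.108]).astype(int)
cv2.imwrite('pics/c3.png',cv2.resize(im[v-45:v+45,u-60:u+60],None,fx=5,fy=5,interpolation=cv2.INTER_CUBIC))
E
```

```text
t 8.58 tcp [0.5701 0.0234 0.1127] along 37.8 across -0.2 F [-1.76 -5.18  1.45] Falong -5.46 gap 0.0003
tool axes x,y,z: [[-0.001, -0.003, -1.0], [0.924, -0.383, 0.0], [-0.383, -0.924, 0.003]]
```

View pics/c3.png

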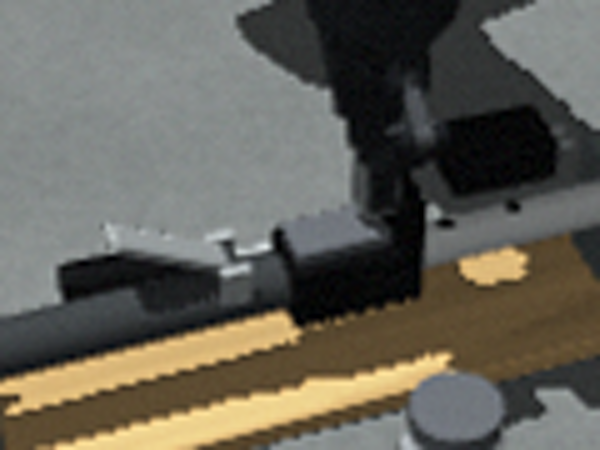

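The fingertip is now pushing the stop wall. The lever end is at (107,235) and the wall's right edge at (425,250), which puts the sleeve at about 17 mm. I'll go on.

>>> drive_tool:
  plan:
    - [[0,0,-0.1,0,0,0,0],[0,0,-0.1,0,0,0,0],[0,0,-0.1,0,0,0,0],[0,0,-0.1,0,0,0,0],[0,0,-0.1,0,0,0,0]]

```text
clock: 9.05
tcp_pos: [0.572, 0.028, 0.1127]
orientation: [-0.393, -0.587, -0.392, 0.589]
wrist_force: [-3.0, -5.6, 1.1]
finger_gap: -0.0001
```

>>> drive_tool:
  plan:
    - [[0,0,-0.1,0,0,0,0],[0,0,-0.1,0,0,0,0],[0,0,-0.1,0,0,0,0],[0,0,-0.1,0,0,0,0],[0,0,0,0,0,0,0]]

```text
clock: 9.47
tcp_pos: [0.5736, 0.0319, 0.1127]
orientation: [-0.393, -0.587, -0.392, 0.589]
wrist_force: [-1.8, -5.8, 1.4]
finger_gap: -0.0003
```

>>> drive_tool:
  plan:
    - [[0,0,-0.05,0,0,0,0],[0,0,-0.05,0,0,0,0],[0,0,-0.05,0,0,0,0],[0,0,-0.05,0,0,0,0],[0,0,-0.05,0,0,0,0]]

```text
clock: 9.88
tcp_pos: [0.5745, 0.034, 0.1127]
orientation: [-0.393, -0.587, -0.392, 0.589]
wrist_force: [-1.5, -5.6, 1.9]
finger_gap: -0.0002
```

>>> drive_tool:
  plan:
    - [[0,0,-0.05,0,0,0,0],[0,0,-0.05,0,0,0,0],[0,0,-0.05,0,0,0,0],[0,0,-0.05,0,0,0,0],[0,0,0,0,0,0,0]]

```text
clock: 10.3
tcp_pos: [0.5753, 0.036, 0.1127]
orientation: [-0.394, -0.587, -0.392, 0.589]
wrist_force: [-1.1, -4.9, 1.7]
finger_gap: 0.0003
```

```bash
python3 - <<'E'
from h import *
st()
E
```

```text
t 10.3 tcp [0.5753 0.036  0.1127] along 51.4 across -0.2 F [-1.07 -4.89  1.74] Falong -4.93 gap 0.0003
tool axes x,y,z: [[-0.001, -0.003, -1.0], [0.924, -0.382, 0.0], [-0.382, -0.924, 0.003]]
```

>>> drive_tool:
  plan:
    - [[0,0,-0.05,0,0,0,0],[0,0,-0.05,0,0,0,0],[0,0,-0.05,0,0,0,0],[0,0,-0.05,0,0,0,0],[0,0,0,0,0,0,0]]

```text
clock: 10.72
tcp_pos: [0.576, 0.0378, 0.1127]
orientation: [-0.394, -0.587, -0.392, 0.589]
wrist_force: [-3.0, -5.4, 1.2]
finger_gap: 0.0001
```

>>> drive_tool:
  plan:
    - [[0,0,-0.05,0,0,0,0],[0,0,-0.05,0,0,0,0],[0,0,-0.05,0,0,0,0],[0,0,-0.05,0,0,0,0],[0,0,0,0,0,0,0]]

```text
clock: 11.13
tcp_pos: [0.5768, 0.0397, 0.1127]
orientation: [-0.393, -0.587, -0.392, 0.589]
wrist_force: [-2.1, -4.8, 1.3]
finger_gap: -0.0
```

>>> drive_tool:
  plan:
    - [[0,0,-0.05,0,0,0,0],[0,0,-0.05,0,0,0,0],[0,0,-0.05,0,0,0,0],[0,0,-0.05,0,0,0,0],[0,0,0,0,0,0,0]]

```text
clock: 11.55
tcp_pos: [0.5776, 0.0415, 0.1127]
orientation: [-0.393, -0.587, -0.392, 0.589]
wrist_force: [-2.3, -5.7, 1.9]
finger_gap: 0.0001
```

Still sliding freely, with the sleeve at about 36.5 mm.

>>> drive_tool:
  plan:
    - [[0,0,-0.05,0,0,0,0],[0,0,-0.05,0,0,0,0],[0,0,-0.05,0,0,0,0],[0,0,-0.05,0,0,0,0],[0,0,0,0,0,0,0]]

```text
clock: 11.97
tcp_pos: [0.5783, 0.0434, 0.1127]
orientation: [-0.393, -0.587, -0.392, 0.589]
wrist_force: [-2.0, -6.0, 2.0]
finger_gap: 0.0004
```

>>> drive_tool:
  plan:
    - [[0,0,-0.05,0,0,0,0],[0,0,-0.05,0,0,0,0],[0,0,-0.05,0,0,0,0],[0,0,-0.05,0,0,0,0],[0,0,0,0,0,0,0]]

```text
clock: 12.38
tcp_pos: [0.5791, 0.0452, 0.1127]
orientation: [-0.394, -0.587, -0.392, 0.589]
wrist_force: [-2.6, -5.8, 1.4]
finger_gap: 0.0002
```

>>> drive_tool:
  plan:
    - [[0,0,-0.05,0,0,0,0],[0,0,-0.05,0,0,0,0],[0,0,-0.05,0,0,0,0],[0,0,-0.05,0,0,0,0],[0,0,0,0,0,0,0]]

```text
clock: 12.8
tcp_pos: [0.5799, 0.0471, 0.1127]
orientation: [-0.394, -0.587, -0.392, 0.589]
wrist_force: [-1.7, -5.9, 1.5]
finger_gap: 0.0003
```

>>> drive_tool:
  plan:
    - [[0,0,-0.05,0,0,0,0],[0,0,-0.05,0,0,0,0],[0,0,-0.05,0,0,0,0],[0,0,-0.05,0,0,0,0],[0,0,0,0,0,0,0]]

```text
clock: 13.22
tcp_pos: [0.5806, 0.0489, 0.1127]
orientation: [-0.393, -0.587, -0.392, 0.589]
wrist_force: [-1.5, -4.1, 1.5]
finger_gap: 0.0002
```

>>> drive_tool:
  plan:
    - [[0,0,-0.05,0,0,0,0],[0,0,-0.05,0,0,0,0],[0,0,-0.05,0,0,0,0],[0,0,-0.05,0,0,0,0],[0,0,0,0,0,0,0]]

```text
clock: 13.63
tcp_pos: [0.5814, 0.0508, 0.1127]
orientation: [-0.393, -0.587, -0.392, 0.589]
wrist_force: [-2.3, -6.1, 1.6]
finger_gap: -0.0001
```

>>> drive_tool:
  plan:
    - [[0,0,-0.05,0,0,0,0],[0,0,-0.05,0,0,0,0],[0,0,-0.05,0,0,0,0],[0,0,-0.05,0,0,0,0],[0,0,0,0,0,0,0]]

```text
clock: 14.05
tcp_pos: [0.5822, 0.0527, 0.1127]
orientation: [-0.393, -0.587, -0.392, 0.589]
wrist_force: [-1.7, -5.1, 0.7]
finger_gap: 0.0003
```

>>> drive_tool:
  plan:
    - [[0,0,-0.05,0,0,0,0],[0,0,-0.05,0,0,0,0],[0,0,-0.05,0,0,0,0],[0,0,-0.05,0,0,0,0],[0,0,0,0,0,0,0]]

```text
clock: 14.47
tcp_pos: [0.5833, 0.0554, 0.1127]
orientation: [-0.393, -0.588, -0.393, 0.588]
wrist_force: [-0.8, -2.0, 0.4]
finger_gap: 0.0002
```

>>> drive_tool:
  plan:
    - [[0,0,-0.05,0,0,0,0],[0,0,-0.05,0,0,0,0],[0,0,-0.05,0,0,0,0],[0,0,-0.05,0,0,0,0],[0,0,0,0,0,0,0]]

```text
clock: 14.88
tcp_pos: [0.5841, 0.0574, 0.1127]
orientation: [-0.393, -0.587, -0.393, 0.588]
wrist_force: [-2.3, -5.4, 1.5]
finger_gap: 0.0002
```

Something changed: the force dropped and then came back. I'll look.

```bash
python3 - <<'E'
from h import *
st()
n='scene';im=env.read_camera(n)[:,:,::-1]; u,v=proj(n,np.r_[B,.108]).astype(int)
cv2.imwrite('pics/c4.png',cv2.resize(im[v-45:v+45,u-60:u+60],None,fx=5,fy=5,interpolation=cv2.INTER_CUBIC))
E
```

```text
t 14.88 tcp [0.5841 0.0574 0.1127] along 74.6 across -0.2 F [-2.3  -5.39  1.47] Falong -5.86 gap 0.0002
tool axes x,y,z: [[-0.0, -0.001, -1.0], [0.924, -0.382, 0.0], [-0.382, -0.924, 0.001]]
```

View pics/c4.png

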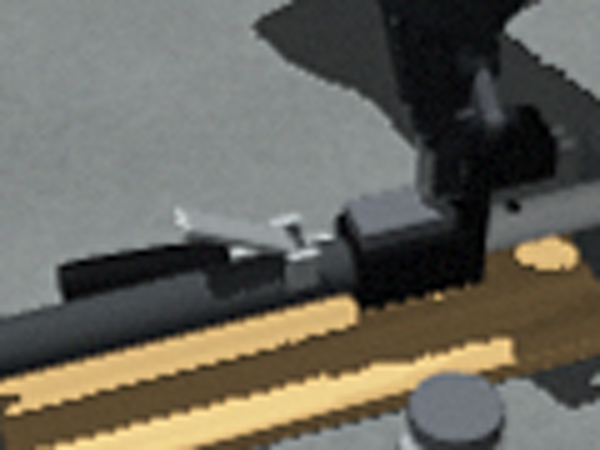

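The collar has moved and button state is hard to read here. I'll give it a small further push to tell latched from sliding.

>>> drive_tool:
  plan:
    - [[0,0,-0.05,0,0,0,0],[0,0,-0.05,0,0,0,0],[0,0,0,0,0,0,0],[0,0,0,0,0,0,0],[0,0,0,0,0,0,0]]

```text
clock: 15.35
tcp_pos: [0.5842, 0.0575, 0.1127]
orientation: [-0.393, -0.587, -0.393, 0.589]
wrist_force: [-2.5, -7.5, 2.5]
finger_gap: -0.0
```

>>> drive_tool:
  plan:
    - [[0,0,-0.05,0,0,0,0],[0,0,-0.05,0,0,0,0],[0,0,0,0,0,0,0],[0,0,0,0,0,0,0],[0,0,0,0,0,0,0]]

```text
clock: 15.77
tcp_pos: [0.5842, 0.0576, 0.1127]
orientation: [-0.394, -0.587, -0.392, 0.589]
wrist_force: [-4.2, -9.2, 3.3]
finger_gap: -0.0
```

It's blocked: 2 mm of commanded push moved it only about 0.2 mm and the force rose to 10 N. That means it's latched, with the sleeve at about 53 mm. I'll back off, lift and look.

>>> drive_tool:
  plan:
    - [[0,0,0.4,0,0,0,0],[0,0,0.6,0,0,0,0],[-3,0,0,0,0,0,0],[-3,0,0,0,0,0,0],[-3,0,4,0,0,0,0]]

```text
clock: 16.18
tcp_pos: [0.5701, 0.0231, 0.199]
orientation: [0.394, 0.588, 0.395, -0.585]
wrist_force: [1.5, -1.0, 1.8]
finger_gap: -0.0001
```

>>> drive_tool:
  plan:
    - [[0,0,4,0,0,0,0],[0,0,4,0,0,0,0],[0,0,4,0,0,0,0],[0,0,3,0,0,0,0],[0,0,0,0,0,0,0]]

```text
clock: 16.6
tcp_pos: [0.5099, -0.1231, 0.1979]
orientation: [0.392, 0.589, 0.391, -0.589]
wrist_force: [-0.2, -0.5, 1.0]
finger_gap: -0.0
```

```bash
python3 - <<'E'
from h import *
st()
ims=[]
for n in('top','scene'):
    im=env.read_camera(n)[:,:,::-1];cv2.imwrite(f'pics/{n}5.png',im); u,v=proj(n,np.r_[B,.108]).astype(int); ims.append(cv2.resize(im[v-45:v+45,u-60:u+60],None,fx=3.3,fy=3.3,interpolation=cv2.INTER_CUBIC))
cv2.imwrite('pics/c5.png',np.hstack(ims)); print(u,v)
E
```

```text
t 16.6 tcp [ 0.5099 -0.1231  0.1979] along -120.5 across -0.3 F [-0.22 -0.5   0.98] Falong -0.54 gap -0.0
tool axes x,y,z: [[0.001, -0.001, -1.0], [0.922, -0.386, 0.001], [-0.386, -0.922, 0.0]]
246 187
```

View pics/c5.png

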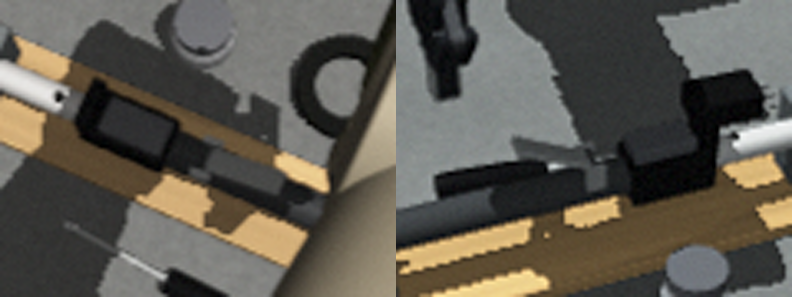

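The button is now at about (138,128) in the left panel and (658,143) in the right. The lever end is at (512,145) in the right panel and about (285,190) in the left. Now to measure them.

```bash
python3 - <<'E'
from h import *
def c(n,x,y):
    u,v=proj(n,np.r_[B,.108]).astype(int); return (u-60+(x+.5)/3.3-.5, v-45+(y+.5)/3.3-.5)
def loc(p): d=p[:2]-B; return (d@AX*1e3).round(1),(d@NR*1e3).round(1),p[2].round(4)
for q in[(112,97),(178,125),(163,160),(97,132),(138,128)]: print(loc(onz('top',c('top',*q),.108)))
# lever end predictions
for th in(.4,.5,.6):
    a=53-60-70*np.cos(th)-3.5*np.sin(th); z=.075+.024+.07*np.sin(th)+.0035*np.cos(th)
    p=np.r_[B+AX*a/1e3,z]
    for n in('top','scene'):
        w=proj(n,p); u,v=proj(n,np.r_[B,.108]).astype(int); print(th,a.round(1),z.round(4),n,((w-[u-60,v-45])*3.3).round(0)+([396,0] if n=='scene' else [0,0]))
for n in('top','scene'):
    im=cv2.imread(f'pics/{n}5.png'); u,v=proj(n,np.r_[B,.108]).astype(int)
    cr=im[v-20:v+30,u-40:u+40].astype(float); cr=np.clip(cr*1.8+20,0,255).astype('uint8'); cv2.imwrite(f'pics/{n}6.png',cv2.resize(cr,None,fx=9,fy=9,interpolation=cv2.INTER_CUBIC))
E
```

```text
(np.float64(80.5), np.float64(-12.3), np.float64(0.108))
(np.float64(24.0), np.float64(-12.6), np.float64(0.108))
(np.float64(23.6), np.float64(17.5), np.float64(0.108))
(np.float64(79.8), np.float64(17.9), np.float64(0.108))
(np.float64(51.7), np.float64(2.1), np.float64(0.108))
0.4 -72.8 0.1295 top [287. 184.]
0.4 -72.8 0.1295 scene [508. 149.]
0.5 -70.1 0.1356 top [284. 182.]
0.5 -70.1 0.1356 scene [511. 142.]
0.6 -66.7 0.1414 top [281. 179.]
0.6 -66.7 0.1414 scene [515. 135.]
```

View pics/scene6.png

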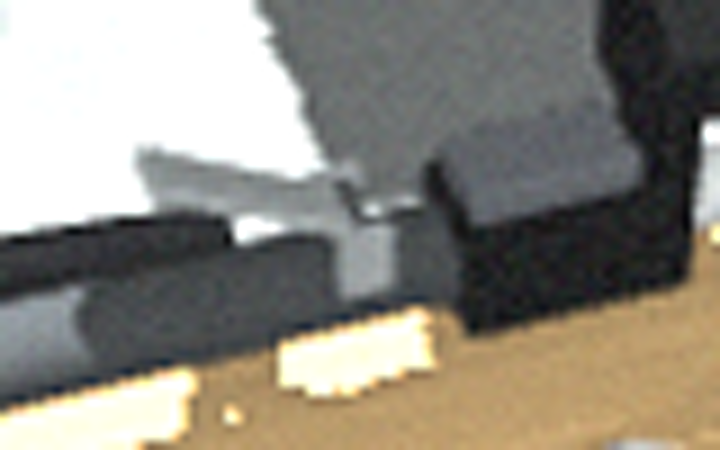

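The button is up and proud of the collar at about (540,165), and it measures about 52 mm further along, which matches the next hole. The lever end at (145,150) fits an angle of about 0.45 to 0.5 rad: along ≈ -70 mm, z ≈ 0.134. I'll move above it.

>>> drive_tool:
  plan:
    - [[0,0,-2.7,0,0,0,0],[0,0,-2.7,0,0,0,0],[2.5,0,0,0,0,0,0],[2.5,0,0,0,0,0,0],[0,0,0,0,0,0,0]]

```text
clock: 17.12
tcp_pos: [0.5296, -0.0663, 0.1433]
orientation: [-0.392, -0.586, -0.396, 0.588]
wrist_force: [-0.6, -0.8, -0.8]
finger_gap: 0.0003
```

```bash
python3 - <<'E'
from h import *
st()
n='scene';im=env.read_camera(n)[:,:,::-1]; u,v=proj(n,np.r_[B,.108]).astype(int)
cv2.imwrite('pics/c7.png',cv2.resize(im[v-45:v+45,u-60:u+60],None,fx=5,fy=5,interpolation=cv2.INTER_CUBIC))
E
```

```text
t 17.12 tcp [ 0.5296 -0.0663  0.1433] along -60.5 across 3.1 F [-0.56 -0.82 -0.82] Falong -0.97 gap 0.0003
tool axes x,y,z: [[-0.007, 0.003, -1.0], [0.926, -0.378, -0.007], [-0.378, -0.926, -0.0]]
```

View pics/c7.png

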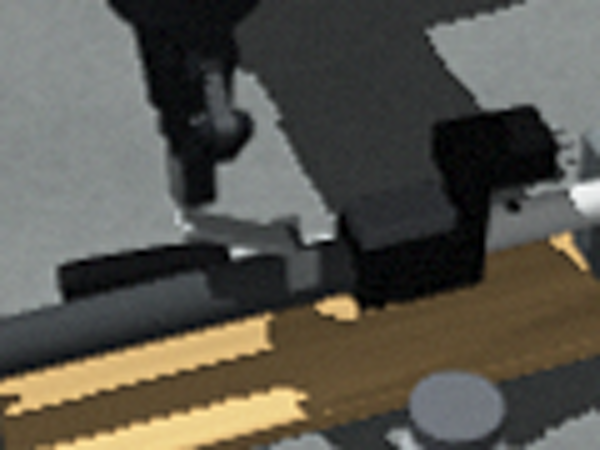

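The fingertip at (195,195) is right above the lever end at (180,215). I'll press down while drifting outwards.

>>> drive_tool:
  plan:
    - [[0.2,0,0.1,0,0,0,0],[0.2,0,0.1,0,0,0,0],[0.2,0,0.1,0,0,0,0],[0.2,0,0.05,0,0,0,0],[0.2,0,0.05,0,0,0,0]]

```text
clock: 17.58
tcp_pos: [0.5307, -0.0734, 0.1383]
orientation: [0.393, 0.588, 0.393, -0.587]
wrist_force: [1.5, 0.0, 0.1]
finger_gap: -0.0001
```

>>> drive_tool:
  plan:
    - [[0.2,0,0.05,0,0,0,0],[0.2,0,0.05,0,0,0,0],[0.2,0,0.05,0,0,0,0],[0.2,0,0.05,0,0,0,0],[0.2,0,0.05,0,0,0,0]]

```text
clock: 18.0
tcp_pos: [0.5294, -0.0755, 0.1276]
orientation: [0.393, 0.588, 0.393, -0.588]
wrist_force: [-0.5, -0.9, 1.4]
finger_gap: 0.0001
```

```bash
python3 - <<'E'
from h import *
st()
E
```

```text
t 18.0 tcp [ 0.5294 -0.0755  0.1276] along -69.1 across -0.3 F [-0.53 -0.89  1.44] Falong -1.02 gap 0.0001
tool axes x,y,z: [[0.0, -0.0, -1.0], [0.924, -0.382, 0.0], [-0.382, -0.924, 0.0]]
```

In contact and folding. Target z is about 0.103.

>>> drive_tool:
  plan:
    - [[0.2,0,0.05,0,0,0,0],[0.2,0,0.05,0,0,0,0],[0.2,0,0.05,0,0,0,0],[0.2,0,0.05,0,0,0,0],[0.2,0,0.05,0,0,0,0]]

```text
clock: 18.42
tcp_pos: [0.5283, -0.0776, 0.1174]
orientation: [-0.393, -0.588, -0.393, 0.588]
wrist_force: [-0.6, -1.3, 1.0]
finger_gap: 0.0001
```

>>> drive_tool:
  plan:
    - [[0.2,0,0.05,0,0,0,0],[0.2,0,0.05,0,0,0,0],[0.2,0,0,0,0,0,0],[0.2,0,0,0,0,0,0],[0.1,0,0,0,0,0,0]]

```text
clock: 18.83
tcp_pos: [0.5279, -0.0785, 0.1083]
orientation: [-0.393, -0.588, -0.393, 0.588]
wrist_force: [-0.1, 0.1, 0.7]
finger_gap: 0.0001
```

>>> drive_tool:
  plan:
    - [[0.1,0,0,0,0,0,0],[0.1,0,0,0,0,0,0],[0.1,0,0,0,0,0,0],[0,0,0,0,0,0,0],[0,0,0,0,0,0,0]]

```text
clock: 19.25
tcp_pos: [0.5279, -0.0784, 0.1056]
orientation: [0.393, 0.588, 0.393, -0.588]
wrist_force: [0.3, 0.5, 0.5]
finger_gap: -0.0002
```

>>> drive_tool:
  plan:
    - [[0.1,0,0,0,0,0,0],[0.1,0,0,0,0,0,0],[0,0,0,0,0,0,0],[0,0,0,0,0,0,0],[0,0,0,0,0,0,0]]

```text
clock: 19.67
tcp_pos: [0.528, -0.0785, 0.1036]
orientation: [-0.393, -0.588, -0.393, 0.588]
wrist_force: [0.2, 0.3, 0.7]
finger_gap: -0.0004
```

>>> drive_tool:
  plan:
    - [[0.05,0,0,0,0,0,0],[0,0,0,0,0,0,0],[0,0,0,0,0,0,0],[0,0,0,0,0,0,0],[0,0,0,0,0,0,0]]

```text
clock: 20.08
tcp_pos: [0.528, -0.0785, 0.1032]
orientation: [-0.393, -0.588, -0.393, 0.588]
wrist_force: [-0.9, -0.0, 1.0]
finger_gap: -0.0001
```

>>> drive_tool:
  plan:
    - [[0.05,0,0,0,0,0,0],[0,0,0,0,0,0,0],[0,0,0,0,0,0,0],[0,0,0,0,0,0,0],[0,0,0,0,0,0,0]]

```text
clock: 20.5
tcp_pos: [0.528, -0.0786, 0.1027]
orientation: [-0.393, -0.588, -0.393, 0.588]
wrist_force: [-0.3, 0.3, 0.9]
finger_gap: 0.0
```

>>> drive_tool:
  plan:
    - [[0.05,0,0,0,0,0,0],[0,0,0,0,0,0,0],[0,0,0,0,0,0,0],[0,0,0,0,0,0,0],[0,0,0,0,0,0,0]]

```text
clock: 20.92
tcp_pos: [0.5281, -0.0786, 0.1024]
orientation: [0.393, 0.588, 0.393, -0.588]
wrist_force: [-1.2, -1.1, 3.2]
finger_gap: -0.0001
```

The hard stop came at z≈0.1024 with a rising force, so the lever is flat. I'll lift away and check.

>>> drive_tool:
  plan:
    - [[-2,0,0,0,0,0,0],[-4,0,0,0,0,0,0],[-4,0,0,0,0,0,0],[-2,-3,2,0,0,0,0],[0,-3,3,0,0,0,0]]

```text
clock: 21.33
tcp_pos: [0.4577, -0.1021, 0.2269]
orientation: [0.397, 0.589, 0.391, -0.585]
wrist_force: [-0.6, -2.0, 0.4]
finger_gap: -0.0001
```

>>> drive_tool:
  plan:
    - [[0,-2,3.5,0,0,0,0],[0,0,4,0,0,0,0],[0,0,4,0,0,0,0],[0,0,0,0,0,0,0],[0,0,0,0,0,0,0]]

```text
clock: 21.75
tcp_pos: [0.391, -0.202, 0.2221]
orientation: [0.392, 0.589, 0.392, -0.589]
wrist_force: [-0.2, 0.8, 0.0]
finger_gap: 0.0003
```

```bash
python3 - <<'E'
from h import *
st()
ims=[]
for n in('top','scene'):
    im=env.read_camera(n)[:,:,::-1];cv2.imwrite(f'pics/{n}8.png',im); u,v=proj(n,np.r_[B,.108]).astype(int); ims.append(cv2.resize(im[v-45:v+45,u-60:u+60],None,fx=3.3,fy=3.3,interpolation=cv2.INTER_CUBIC))
    d=cv2.absdiff(im,cv2.imread(f'pics/{n}0.png'))
cv2.imwrite('pics/c8.png',np.hstack(ims))
E
```

```text
t 21.75 tcp [ 0.391  -0.202   0.2221] along -238.8 across 79.5 F [-0.21  0.84  0.03] Falong 0.7 gap 0.0003
tool axes x,y,z: [[0.0, -0.0, -1.0], [0.922, -0.386, 0.0], [-0.386, -0.922, -0.0]]
```

View pics/c8.png

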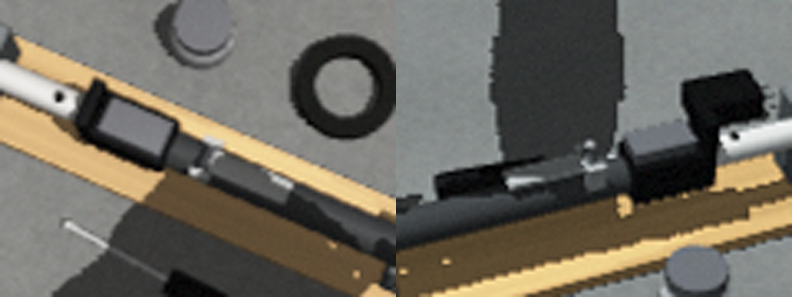

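View pics/top8.png

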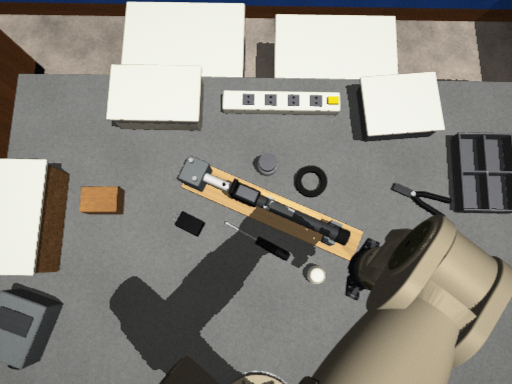

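The lever lies flat along the tube, with its end at (508,180) in the right panel. The collar hasn't moved since it latched, the button at (658,143) stands proud, only the farther hole shows, and the bystanders are where they were. I'll hand in.

```bash
python3 -c "
from workcell import env
print(env.hand_in())"
```

```text
the job is handed in; nothing more can be done
None
```

The leg is one hole shorter with the clamp lever folded flat, and I handed the job in at about 22 s. No verdict came back, so success rests on my own checks.

- **Button:** I pressed it to its stop, where the wrist read about 8 N. Sliding towards the stop wall, friction on the button already carried the collar about 11 mm. I then lifted clear of the button and pushed on the thumb stop.
- **Latch:** At about 53 mm the collar stopped. A further 2 mm of commanded push moved it only about 0.2 mm, and the force rose to about 10 N. The top camera measured a slide of about 52 mm, which fits the next hole. I judged that the button was up from this blocked push and from pictures; I did not measure its height.
- **Lever:** I pressed its end down along the arc to the hard stop at about 0.102 m, where the force was about 3 N. The last pictures show it flat.
- **Surroundings:** The highest wrist reading was about 10 N, against the 25 N limit. In the last pictures the loose things look unmoved, but I compared them by eye only. The arm ended clear of everything.

One disagreement: in the first pictures the two cameras' views of the button's centre missed each other by about 7 mm, and other points by 2 to 10 mm. I relied on the top view at the known height, and the contacts came where it predicted.

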